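Shut and lock the dust box's filter panel

TASK

The filter panel of the teal dust box stands ajar: push it down with the fingertips until it is fully shut, then set a fingertip in the slot of the yellow quarter-turn fastener and turn it clockwise (seen from above) a full quarter turn, until it stops and the panel is locked. Only push, without gripping anything: do not lift the panel further open, do not turn the fastener before the panel is shut, and leave the canister, ball, ken, sanding float, mallet and jar where they are.

Things in the scene. Friction and masses are not known exactly. Their poses are not given: they have to be found in the camera images.
- dust_box: Teal filter box fixed to the counter, 290 (x) x 260 (y) x 94 mm high, yawed up to 20 degrees. Origin: centre of its underside; x points from the panel's free front edge (robot side) to the hinge and rear deck, z up. The panel covers the front 195 mm; hinge along y at x = 50, z = 90 mm; its top is at z = 94 mm when shut, level with the deck, where tin and ball stand.
- panel (a joint): Opening angle (rad) of the aluminium panel, 195 x 260 x 4 mm: 0 fully shut on the rim, grows as its front edge rises. Stiff friction hinge: it stays where it is left, and takes some 3 to 6 N down near its free edge to move.
- press_spot (a point): A bare spot on the panel's top face, good to push on, 130 mm from the hinge line and 92 mm to the +y side of the middle. Its frame is the panel's (z out of the top face) and moves with it. With the panel shut it lies at (-80, 92, 94) mm in the box's frame.
- cam (a joint): Turn (rad) of the yellow fastener, growing clockwise seen from above: 0 unlocked (slot along the box's y, white pointer line in the slot's floor at the red dot), 1.571 locked at its end stop (slot along the box's x, pointer at the green dot by the front edge). It stays where left; turning takes 0.12 N m, about 5 N at 26 mm from the axis. Locked, a tongue under the panel holds it down.
- slot (a point): Fastener's axis at the slot floor; (-75, 0, 97) mm in the box's frame when shut. Yellow disc, 100 mm across, in a fixed black collar, 120 mm across, both 21 mm above the panel's top. Black slot 46 mm wide, 100 mm long, on the axis, 18 deep. Frame turns with the disc: y along the slot, pointer at its -y end, z up. A fingertip 26 mm off-axis turns it; closed fingers must yaw with it or they wedge.
- canister_mid (a point): Bystander: screw-top tin canister with a dented lid, 68 mm across, 88 mm high, standing on the box's rear deck; point at half its height.
- tama_center (a point): Bystander: orange ball, 60 mm across, in a cork ring on the box's rear deck; its centre.
- ken_mid (a point): Bystander: cherry kendama handle standing upright on its base cup, 163 mm high, cross-piece 66 mm wide; point 80 mm above its foot.
- float_mid (a point): Bystander: rosewood sanding float, 200 x 75 x 66 mm, lying on the counter; its middle.
- mallet_grip (a point): Bystander: small iron mallet with a cherry handle, 220 mm long, lying on the counter; point on its handle.
- jar_mid (a point): Bystander: amber wax jar with a brass cap, 60 mm across, 75 mm high, standing on the counter; point at half its height.

How it is judged:
By the outcome, as a careful person would: the job done as asked, in the order asked, and still so for the second after the job is handed in, with the robot touching nothing.
It also fails if it takes over 54 s, if anything falls off the work surface, if the arm or the gripper's body presses on something with over 40 N, if the wrist force passes 120 N, or if a joint passes its speed limit or range.

ROBOT

A 7-joint arm with a two-finger parallel gripper is mounted at the origin on the work surface. World frame = base frame: x ahead of the robot, y to its left, z up, the work surface at z = 0. Lengths are in m, angles in rad, forces in N, time in s.
With the tool pointing down it reaches from about 0.425 to 0.875 m from the base axis. Payload 4.7 kg.
Tool frame: the origin (TCP) lies on the centre line of the jaws, within the pads' length; the fingertips stand ahead of it and the grasp point (between the pads) lies 2 mm behind it (nose_length is the z of the fingertips in the tool frame, in m); z points along the fingers, y is the line along which they close (so a half turn about z gives the same grasp; the last joint's range is limited). The gripper opens to 87 mm and grips with 3 to 60 N. Pads are 19 mm wide; open, the fingers measure 117 mm over their backs; the gripper's body (75 mm by 190 mm) begins 51 mm behind the grasp point.
Start: joints at [-1.113, 0.321, -0.07, 1.45, 0.023, 1.371, -0.057], TCP at [0.279, 0.587, 0.24] pointing down, gripper open.
Joint ranges: [-2.86, 2.86], [-0.3, 2.09], [-1.38, 1.24], [0.06, 2.45], [-1.56, 4.7], [0.09, 2.05], [-2.69, 2.69]. Speed limits (rad/s): [2.57, 2.57, 3.14, 3.14, 3.14, 3.14, 3.14].

INTERFACE

Orientations are given as a rotation vector (axis times angle).
In Python, from bench import * gives the robot as it stands.
- The arm moves only by the tool send_rows, never from a script. Its arguments are lists of equal length, an entry for each row: "xyz": the shift along the tool's x, y, z in mm, a list of three; "dr": the turn, a rotation vector about the tool's x, y, z in rad, a list of three. A call has exactly 10 rows; each row is the pose to reach, as a shift and turn from the pose commanded when the call began, along the tool's axes at that moment; what a row does not reach only later rows make up. A row lasts 1/12 s, in which the tool goes at most 41.7 mm and 7.16 degrees, less where a joint would pass 70% of its speed; a pose out of reach is approached as far as the arm can. A call with a gripper value outside its range is refused whole. "jaw" is the finger opening in mm, from 0 to 87, set as the call begins (left out, the last holds). The fingers move at their own pace and stop on an object; "grip_force" is the grip in N (left out, the last holds). Time passes only in rows, so rows that repeat a pose let the fingers close, or fill a call up. It gives the time, the measured TCP pose, the force, the opening and the grip force at its end, in the units of the state.
- get_state(): the state, without advancing time (a new reading comes with each control period).
- get_image(name): name is "scene" or "side" or "wrist"; returns the picture (384x512x3 uint8, red, green, blue); there is no depth.
- calibration(name): a dict with "vfov" (degrees; the focal length in pixels is half the picture's height over the tangent of half this angle, whatever the lens; pixels are square), "cx", "cy" (the principal point, pixels), "rvec" (rotation vector, rad) and "tvec" (3), from world to camera coordinates, as OpenCV has them; the wrist camera has in their place "hand_eye" (4x4, takes a point from camera to tool coordinates, whose origin is the TCP and whose axes are the flange's). Camera axes: x right, y down, z forward; pixel columns grow to the right and rows downward; lengths in m; the calibration is good to about 2 mm. A picture is of the moment at which its call begins: read the wrist's pose just before it. calibration takes no time and is no camera call.
- close_job(): hands the job in; it is judged then, once.
The state is a dict: "time": time; "joint_positions": joint angles; "qd": joint speeds; "joint_torque": joint torques, N m; "position": TCP position; "tool_rot": TCP orientation; "ft_force": force on the tool from outside, world axes, zero at the start; "torque": the same for the moment, N m; "grip_width": opening from 0.0 (shut) to 1.0 (fully open); "grip_force": force on a finger pad.
Only numpy, scipy, OpenCV 4.12 (cv2) and the standard library are available. Lean on these libraries where they do the work, as an engineer would, in place of code of your own. Each camera call takes 0.05 s, during which the arm holds its last target. There are 200 camera calls.

## Working session

There is one attempt and no reset: what is moved stays moved. The work goes in short steps, Python scripts to look and compute and a tool call to move; the robot and the scene stay as the last step left them, time stands still between calls to the robot, and variables do not carry over. Pictures are saved under pics/ and viewed, at most 10 in all, crops included, and the job is handed in when it is done.

Besides the shell and the picture viewer there is one more tool, called after ">>>" as name(argument=value, ...) on one line, values as JSON. send_rows: Moves the arm, as the interface text tells. Its arguments: {"type":"object","properties":{"xyz":{"type":"array"},"dr":{"type":"array"},"jaw":{"type":"number"},"grip_force":{"type":"number"}},"required":["xyz","dr"]}

```bash
ls; mkdir -p pics
python3 - <<'E'
from bench import *
import cv2,numpy as np
s=get_state();print(s)
a=get_image("scene");b=get_image("side")
cv2.imwrite("pics/scene0.png",a[:,:,::-1]);cv2.imwrite("pics/side0.png",b[:,:,::-1])
for n in("scene","side","wrist"):print(n,calibration(n))
import bench;print([n for n in dir(bench) if n[0]!='_'])
try: print(nose_length)
except Exception as e: print(e)
E
```

```text
pics
{'time': 0.0, 'joint_positions': array([-1.11288689,  0.32178528, -0.07007422,  1.45166534,  0.02259569,
        1.37077611, -0.05687605]), 'qd': array([ 1.60970814e-04,  3.78936760e-04, -1.65943012e-03,  5.85568278e-04,
        7.04202271e-04, -9.98460127e-05, -7.53547673e-04]), 'joint_torque': array([-5.21105703e-04, -4.91296649e+01, -4.04354436e-01, -3.12520587e+01,
       -6.40059239e-02,  4.38279309e-02,  1.64307362e-04]), 'position': array([0.27892772, 0.58654618, 0.23849073]), 'tool_rot': array([-6.91291409e-01, -3.06427030e+00,  2.85992705e-03]), 'ft_force': array([-1.1377114 , -0.385508  ,  0.30881048]), 'torque': array([ 0.00656106,  0.01847654, -0.01063258]), 'grip_force': 0.0, 'grip_width': 1.0021651039282373}
scene {'vfov': 50.44646381458968, 'cx': 258.5650658510212, 'cy': 191.84581753554733, 'rvec': array([ 1.59955283,  2.047858  , -0.77286062]), 'tvec': array([ 0.14192951, -0.32117549,  1.79300177])}
side {'vfov': 44.60562330875939, 'cx': 252.19567374022438, 'cy': 189.05860311370745, 'rvec': array([ 2.3139546 , -0.33781275,  0.14523365]), 'tvec': array([-0.52943476,  0.20706096,  1.41570984])}
wrist {'vfov': 69.88874598642484, 'cx': 257.51654474191884, 'cy': 194.34355620667654, 'hand_eye': array([[-2.26904930e-04, -9.62241145e-01, -2.72198324e-01,
         7.45330338e-02],
       [ 9.99999380e-01,  7.82992446e-05, -1.11039458e-03,
         1.60206959e-05],
       [ 1.08978028e-03, -2.72198407e-01,  9.62240531e-01,
        -1.44154188e-01],
       [ 0.00000000e+00,  0.00000000e+00,  0.00000000e+00,
         1.00000000e+00]])}
['MotionError', 'calibration', 'close_job', 'get_image', 'get_state', 'nose_length']
0.017
```

View pics/scene0.png

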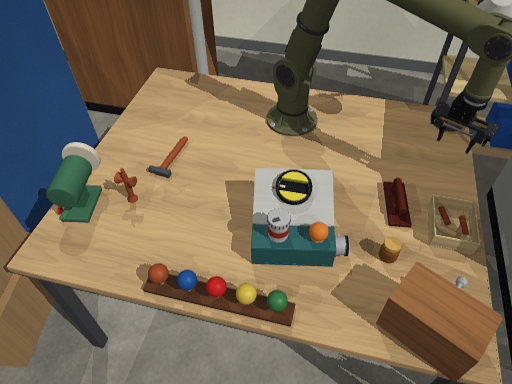

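View pics/side0.png

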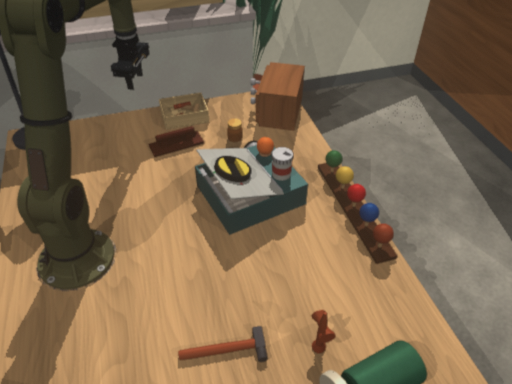

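The scene view shows the box at about (293,215) px with the disc at (294,187). The side view shows the panel ajar, with the box at (250,190). I'll enlarge both.

Run:
```python
import cv2,numpy as np
a=cv2.imread("pics/scene0.png")[160:272,245:355];b=cv2.imread("pics/side0.png")[135:240,185:315]
a=cv2.resize(a,(440,448),interpolation=cv2.INTER_CUBIC)[:, :400];b=cv2.resize(b,None,fx=3,fy=3,interpolation=cv2.INTER_CUBIC)
o=np.zeros((450,800,3),np.uint8);o[:448,:400]=a;o[:315,405:405+390]=b
cv2.imwrite("pics/z0.png",o)
```

```text
(no output)
```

View pics/z0.png

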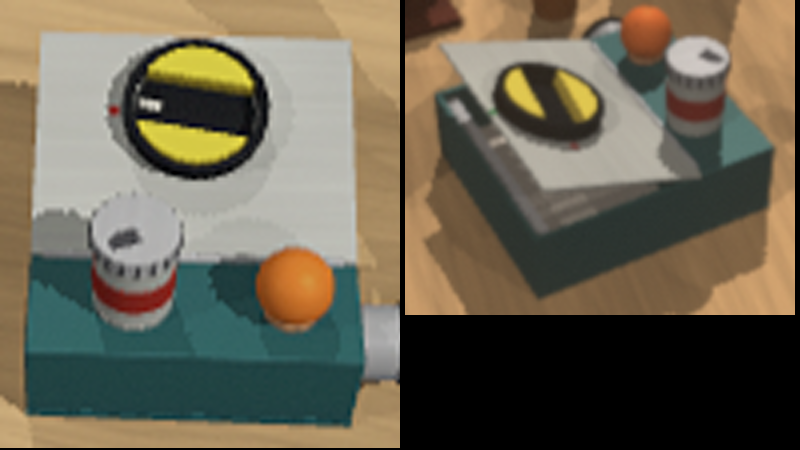

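Rear deck corners in the scene view are at about (251.5,248) and (335.5,249), with the panel's free corners at (255,168) and (332.5,170). In the side view the free corners are at (197,149) and (232,198). Next I solve for the box pose and opening angle.

```bash
cat > h.py <<'E'
import cv2,numpy as np
from scipy.spatial.transform import Rotation as R
from bench import *
def cam(n,s=None):
    c=calibration(n);f=192/np.tan(np.radians(c["vfov"]/2))
    K=np.array([[f,0,c["cx"]],[0,f,c["cy"]],[0,0,1]])
    if n=="wrist":
        T=np.eye(4);T[:3,:3]=R.from_rotvec(s["tool_rot"]).as_matrix();T[:3,3]=s["position"]
        M=np.linalg.inv(T@c["hand_eye"]);return K,M[:3,:3],M[:3,3]
    return K,R.from_rotvec(c["rvec"]).as_matrix(),np.array(c["tvec"])
def proj(c,P):
    q=(np.atleast_2d(P)@c[1].T+c[2])@c[0].T;return q[:,:2]/q[:,2:]
def ray(c,uv,z):
    d=c[1].T@np.linalg.inv(c[0])@np.array([uv[0],uv[1],1.]);o=-c[1].T@c[2]
    return o+d*(z-o[2])/d[2]
E
python3 - <<'E'
from h import *
from scipy.optimize import least_squares
S=cam("scene");D=cam("side")
def pan(y,a,L=.195):return np.array([.05-L*np.cos(a)-.004*np.sin(a)*-1*-1,y,.090+L*np.sin(a)+.004*np.cos(a)])
def model(p):
    x,y,w,a=p;Rz=R.from_euler('z',w).as_matrix()
    B=[(.145,-.13,.094),(.145,.13,.094),(.05,-.13,.094),(.05,.13,.094),(.145,-.13,0),(.145,.13,0),pan(-.13,a),pan(.13,a)]
    E=[(-.145,-.13,0),(.145,-.13,.094),pan(.13,a),pan(-.13,a)]
    t=np.array([x,y,0]);return np.vstack([proj(S,np.array(B)@Rz.T+t),proj(D,np.array(E)@Rz.T+t)])
ob=np.array([(251.5,248),(335.5,248.75),(252.5,224.5),(334.25,225.75),(252,263.25),(333,266.25),(255,168.25),(332.5,170),(230,234),(307.7,185),(196.7,149),(231.7,198.3)])
r=least_squares(lambda p:(model(p)-ob).ravel(),[.55,0,0,.15],loss='soft_l1')
print(r.x,np.round(r.fun.reshape(-1,2),1))
print(ray(S,(293,187),.15))
E
```

```text
[0.58284934 0.11702375 0.20692193 0.31816148] [[-0.5 -0.2]
 [ 1.3  1.7]
 [ 0.  -1.7]
 [-0.  -0.6]
 [-0.5  0.8]
 [-0.3  0.3]
 [-0.1 -0.5]
 [-0.4 -0.4]
 [ 0.2 -0.4]
 [ 1.5 -2.8]
 [-0.9  0.3]
 [-0.6 -0.2]]
[0.52674299 0.10289062 0.15      ]
```

```bash
cat >> h.py <<'E'
BX,BY,BW=.5828,.117,.2069
def b2w(x,y,z): 
    return np.r_[(R.from_euler('z',BW).as_matrix()@[x,y,0])[:2]+[BX,BY],z]
def rel(p,yaw_y,s=None,tip=True):
    "tool-frame shift mm / rotvec to put fingertip at p (world), tool down, tool y at heading yaw_y"
    s=s or get_state();Rc=R.from_rotvec(s["tool_rot"])
    y=np.array([np.cos(yaw_y),np.sin(yaw_y),0]);z=np.array([0,0,-1.]);x=np.cross(y,z)
    G=R.from_matrix(np.c_[x,y,z]);p=np.array(p)+[0,0,nose_length if tip else 0]
    print("xyz mm",np.round(Rc.inv().apply(p-s["position"])*1e3,1),"dr",np.round((Rc.inv()*G).as_rotvec(),3))
E
python3 - <<'E'
from h import *
rel(b2w(-.0735,.092,.2),BW+np.pi/2)
E
```

```text
xyz mm [-361.8 -264.9   22.1] dr [-0.002 -0.    -0.651]
```

>>> send_rows(xyz=[[-36,-26,2],[-72,-52,4],[-108,-79,6],[-144,-105,8],[-180,-131,10],[-216,-158,12],[-252,-185,14],[-288,-211,16],[-325,-238,19],[-362,-265,22]], dr=[[0,0,-0.065],[0,0,-0.13],[0,0,-0.195],[0,0,-0.26],[0,0,-0.325],[0,0,-0.39],[0,0,-0.455],[0,0,-0.52],[0,0,-0.585],[0,0,-0.651]], jaw=0)

```text
time: 0.93
position: [0.4772, 0.2188, 0.2194]
tool_rot: [0.33, -3.124, -0.0]
ft_force: [1.6, 1.3, 0.2]
grip_width: 0.325
grip_force: 0.0
```

>>> send_rows(xyz=[[0,0,0],[0,0,0],[0,0,0],[0,0,0],[0,0,0],[0,0,0],[0,0,0],[0,0,0],[0,0,0],[0,0,0]], dr=[[0,0,0],[0,0,0],[0,0,0],[0,0,0],[0,0,0],[0,0,0],[0,0,0],[0,0,0],[0,0,0],[0,0,0]])

```text
time: 1.77
position: [0.4768, 0.2209, 0.2196]
tool_rot: [-0.325, 3.125, 0.0]
ft_force: [0.3, -0.1, 0.5]
grip_width: 0.004
grip_force: 0.0
```

Run:
```python
from h import *
s=get_state();print(s["time"],s["joint_positions"],s["grip_width"],s["ft_force"]);a=get_image("wrist");cv2.imwrite("pics/w1.png",a[:,:,::-1])
rel(b2w(-.0735,.092,.145),BW+np.pi/2,s)
c=cam("wrist",s)
for n,p in dict(axis=(-.075+.0,0,.13),press=(-.0735,.092,.1345),fl=(-.135,-.13,.154),fr=(-.135,.13,.154)).items():print(n,proj(c,b2w(*p)))
```

```text
1.7667 [-0.63680356  0.0656671   0.1594023   1.79266507 -0.01083943  1.28403777
  1.30355077] 0.004160885170782692 [ 0.33122295 -0.14361948  0.46821785]
xyz mm [ -8.9 -31.5  57.6] dr [-0.     0.     0.001]
axis [[120.55395354 211.39629912]]
press [[222.21721942 214.72054428]]
fl [[-77.19364445 146.87389482]]
fr [[266.44156375 146.98693469]]
```

View pics/w1.png

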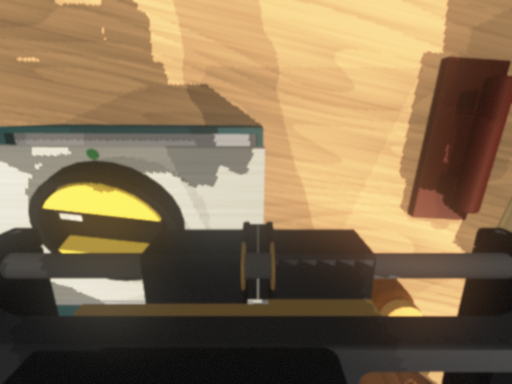

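The wrist view shows the panel's right front corner at about (265,145), as predicted, with the pointer at (70,216). The pose is confirmed, so I'll approach and press down.

>>> send_rows(xyz=[[-3,-10,10],[-6,-20,20],[-9,-31,30],[-9,-31,38],[-9,-31,46],[-9,-31,54],[-9,-31,58],[-9,-31,58],[-9,-31,58],[-9,-31,58]], dr=[[0,0,0],[0,0,0],[0,0,0],[0,0,0],[0,0,0],[0,0,0],[0,0,0],[0,0,0],[0,0,0],[0,0,0]])

```text
time: 2.65
position: [0.4922, 0.1928, 0.1621]
tool_rot: [-0.326, 3.124, 0.001]
ft_force: [-0.2, 0.3, 0.4]
grip_width: 0.003
grip_force: 0.0
```

>>> send_rows(xyz=[[0,0,5],[1,0,10],[1,0,15],[2,0,20],[2,0,25],[3,0,30],[4,0,35],[4,0,40],[5,0,44],[6,0,48]], dr=[[0,0,0],[0,0,0],[0,0,0],[0,0,0],[0,0,0],[0,0,0],[0,0,0],[0,0,0],[0,0,0],[0,0,0]])

```text
time: 3.48
position: [0.4869, 0.1913, 0.1134]
tool_rot: [-0.325, 3.123, 0.001]
ft_force: [1.5, -0.4, 1.9]
grip_width: 0.004
grip_force: 1.1
```

>>> send_rows(xyz=[[0,0,1],[0,0,2],[0,0,3],[0,0,4],[0,0,5],[0,0,6],[0,0,6],[0,0,6],[0,0,6],[0,0,6]], dr=[[0,0,0],[0,0,0],[0,0,0],[0,0,0],[0,0,0],[0,0,0],[0,0,0],[0,0,0],[0,0,0],[0,0,0]])

```text
time: 4.32
position: [0.4864, 0.191, 0.1113]
tool_rot: [-0.325, 3.125, 0.001]
ft_force: [-7.4, -3.1, 24.9]
grip_width: 0.008
grip_force: 11.8
```

Force rose to 25 N with the tip at z = 94 mm, so the panel is seated. I'll retreat and go over the slot.

>>> send_rows(xyz=[[0,0,-10],[0,0,-30],[0,0,-60],[0,0,-90],[0,0,-90],[0,0,-90],[0,0,-90],[0,0,-90],[0,0,-90],[0,0,-90]], dr=[[0,0,0],[0,0,0],[0,0,0],[0,0,0],[0,0,0],[0,0,0],[0,0,0],[0,0,0],[0,0,0],[0,0,0]], jaw=50)

```text
time: 5.15
position: [0.4855, 0.1908, 0.1964]
tool_rot: [0.325, -3.123, 0.001]
ft_force: [-1.1, 0.2, -0.5]
grip_width: 0.557
grip_force: 0.0
```

Run:
```python
from h import *
s=get_state();print(s["time"],s["joint_positions"],s["grip_width"],s["position"])
b=get_image("side");a=get_image("scene");w=get_image("wrist")
o=np.zeros((600,800,3),np.uint8)
o[:448,:440]=cv2.resize(a[160:272,245:355],(440,448),interpolation=cv2.INTER_CUBIC)
o[:284,449:800]=cv2.resize(b[135:230,190:307],(351,285),interpolation=cv2.INTER_CUBIC)[:284]
o[300:564,448:800]=cv2.resize(w,(352,264),interpolation=cv2.INTER_AREA)
cv2.imwrite("pics/c2.png",o[:,:,::-1])
cv2.imwrite("pics/w2.png",w[:,:,::-1])
# yellow disc centroid
for n,im in(("scene",a),("wrist",w)):
    h=cv2.cvtColor(im,cv2.COLOR_RGB2HSV);m=cv2.inRange(h,(22,120,120),(35,255,255))
    pts=cv2.findNonZero(cv2.morphologyEx(m,cv2.MORPH_OPEN,np.ones((3,3))))
    k,l,st,ce=cv2.connectedComponentsWithStats(m);print(n,[(st[i],ce[i]) for i in range(1,k) if st[i,4]>30])
    c=cam(n,s);print("pred axis",proj(c,b2w(-.075,0,.115)),"front corners",proj(c,b2w(-.145,-.13,.094)),proj(c,b2w(-.145,.13,.094)))
rel(b2w(-.075,0,.145),BW+np.pi/2,s)
```

```text
5.15 [-0.60323143  0.07465833  0.18666436  1.83122716 -0.01441788  1.23929439
  1.36567829] 0.5572996489925031 [0.4854813  0.1907952  0.19636305]
scene [(array([281, 180,  26,  10, 197], dtype=int32), array([294.05583756, 184.3857868 ])), (array([279, 194,  27,   9, 157], dtype=int32), array([291.72611465, 197.84713376])), (array([236, 283,  21,  21, 340], dtype=int32), array([245.92058824, 293.12352941]))]
pred axis [[293.00020427 190.14285281]] front corners [[255.25409011 178.16604818]] [[329.63359599 180.04373324]]
wrist [(array([  98,  149,  107,   43, 2767], dtype=int32), array([152.83230936, 170.19009758])), (array([ 99, 219, 100,  35, 887], dtype=int32), array([155.52874859, 232.54227734]))]
pred axis [[151.74310214 212.20167371]] front corners [[  3.73924527 128.47333894]] [[301.13346571 128.51641162]]
xyz mm [ -5.1 -92.2  34.4] dr [-0.001 -0.002  0.   ]
```

View pics/c2.png

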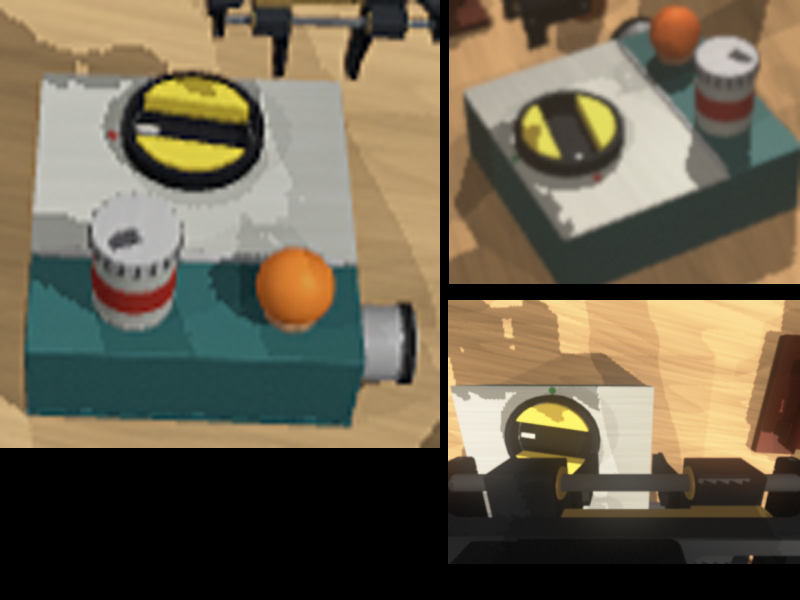

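The panel is flush in all views, with its front edge where predicted for shut. The slot is unturned, at about (152,210) in the wrist image. Moving over the axis.

>>> send_rows(xyz=[[-1,-15,0],[-2,-35,0],[-3,-55,0],[-4,-75,0],[-5,-92,0],[-5,-92,12],[-5,-92,24],[-5,-92,34],[-5,-92,34],[-5,-92,34]], dr=[[0,0,0],[0,0,0.02],[0,0,0.05],[0,0,0.08],[0,0,0.1],[0,0,0.1],[0,0,0.1],[0,0,0.1],[0,0,0.1],[0,0,0.1]])

```text
time: 6.13
position: [0.5088, 0.103, 0.1622]
tool_rot: [0.171, -3.134, 0.001]
ft_force: [0.5, 0.3, -0.8]
grip_width: 0.576
grip_force: 0.0
```

Run:
```python
from h import *
s=get_state();print(s["time"],s["joint_positions"],s["grip_width"],s["position"],s["ft_force"])
w=get_image("wrist");a=get_image("scene");b=get_image("side")
o=np.zeros((560,800,3),np.uint8);o[:384,:512]=w
o[:288,520:800]=cv2.resize(a[155:227,255:325],(280,288),interpolation=cv2.INTER_CUBIC)
o[290:560,520:800]=cv2.resize(b[140:207,200:270],(280,270),interpolation=cv2.INTER_CUBIC)
cv2.imwrite("pics/c3.png",o[:,:,::-1])
c=cam("wrist",s);print(proj(c,b2w(-.075,0,.115)))
rel(b2w(-.075,0,.102),BW+np.pi/2-.1,s)
```

```text
6.1333 [-0.50580719  0.09715429  0.27046835  1.88077519 -0.02824676  1.16998407
  1.45440141] 0.5755452061673859 [0.50884345 0.10301138 0.16222753] [ 0.51941149  0.27845023 -0.80779696]
[[255.86515147 221.53998698]]
xyz mm [-0.5 -1.5 43.2] dr [-0.    -0.003  0.002]
```

View pics/c3.png

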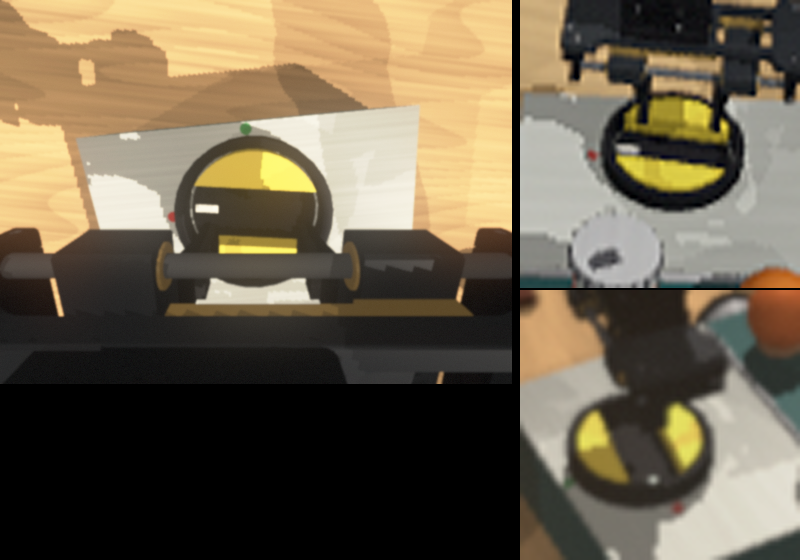

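The wrist view shows the slot between rows 188 and 253 (the lower yellow strip is the slot's side wall). Its centre is at about (254,220), matching the prediction of (256,221.5). Descending.

>>> send_rows(xyz=[[0,-1,5],[0,-1,10],[0,-1,15],[0,-1,20],[0,-1,25],[0,-1,30],[0,-1,35],[0,-1,39],[0,-1,43],[0,-1,43]], dr=[[0,0,0],[0,0,0],[0,0,0],[0,0,0],[0,0,0],[0,0,0],[0,0,0],[0,0,0],[0,0,0],[0,0,0]])

```text
time: 7.12
position: [0.5095, 0.101, 0.1196]
tool_rot: [0.168, -3.136, 0.001]
ft_force: [-0.1, 0.5, 1.2]
grip_width: 0.576
grip_force: 0.0
```

>>> send_rows(xyz=[[0,0,0],[0,0,0],[0,0,0],[0,0,0],[0,0,0],[0,0,0],[0,0,0],[0,0,0],[0,0,0],[0,0,0]], dr=[[0,0,0.07],[0,0,0.14],[0,0,0.21],[0,0,0.28],[0,0,0.35],[0,0,0.42],[0,0,0.49],[0,0,0.56],[0,0,0.63],[0,0,0.7]])

```text
time: 7.95
position: [0.5089, 0.1024, 0.1207]
tool_rot: [-0.92, -3.001, -0.001]
ft_force: [-2.9, 2.0, 2.3]
grip_width: 0.575
grip_force: 1.8
```

>>> send_rows(xyz=[[0,0,0],[0,0,0],[0,0,0],[0,0,0],[0,0,0],[0,0,0],[0,0,0],[0,0,0],[0,0,0],[0,0,0]], dr=[[0,0,0.07],[0,0,0.14],[0,0,0.21],[0,0,0.28],[0,0,0.35],[0,0,0.42],[0,0,0.49],[0,0,0.56],[0,0,0.63],[0,0,0.7]])

```text
time: 8.78
position: [0.5102, 0.1018, 0.1208]
tool_rot: [1.895, 2.505, 0.002]
ft_force: [0.1, 0.9, -0.3]
grip_width: 0.573
grip_force: 1.8
```

Run:
```python
from h import *
s=get_state();print(s["time"],s["joint_positions"],s["torque"],s["grip_width"],s["ft_force"])
rel(b2w(-.075,0,.102),BW+np.pi/2-np.pi/2-.4,s)
```

```text
8.7833 [-0.59657607  0.14090066  0.37665554  1.92867364 -0.05916024  1.08168548
  0.08000635] [ 0.10244058 -0.05909898  0.11992162] 0.5727043637908061 [ 0.11112071  0.8915726  -0.32367159]
xyz mm [ 0.1 -0.8  1.8] dr [ 0.001 -0.001  0.469]
```

>>> send_rows(xyz=[[0,0,0],[0,0,0],[0,0,0],[0,0,0],[0,0,0],[0,0,0],[0,0,0],[0,0,0],[0,0,0],[0,0,0]], dr=[[0,0,0.04],[0,0,0.08],[0,0,0.12],[0,0,0.16],[0,0,0.2],[0,0,0.24],[0,0,0.28],[0,0,0.32],[0,0,0.36],[0,0,0.4]])

```text
time: 9.62
position: [0.5107, 0.1006, 0.1208]
tool_rot: [2.353, 2.079, 0.001]
ft_force: [1.0, -1.3, -0.5]
grip_width: 0.577
grip_force: 2.1
```

Run:
```python
from h import *
s=get_state();print(s["torque"],s["ft_force"])
rel(b2w(-.075,0,.102),BW-.4,s)
```

```text
[-0.38428768 -0.22900011  0.13140848] [ 1.02628742 -1.25224948 -0.52156939]
xyz mm [ 0.8 -1.4  1.8] dr [0.002 0.    0.069]
```

>>> send_rows(xyz=[[0,0,0],[0,0,0],[0,0,0],[0,0,0],[0,0,0],[0,0,0],[0,0,0],[0,0,0],[0,0,0],[0,0,0]], dr=[[0,0,0.02],[0,0,0.04],[0,0,0.06],[0,0,0.08],[0,0,0.1],[0,0,0.12],[0,0,0.13],[0,0,0.13],[0,0,0.13],[0,0,0.13]])

```text
time: 10.45
position: [0.5105, 0.1004, 0.1209]
tool_rot: [2.476, 1.929, -0.001]
ft_force: [3.1, -4.4, 0.3]
grip_width: 0.571
grip_force: 25.9
```

Run:
```python
from h import *
s=get_state();print(s["torque"],s["ft_force"])
rel(b2w(-.075,0,.102),BW-.4,s)
```

```text
[-1.31594991 -0.50870821  2.036115  ] [ 3.11743251 -4.38250391  0.25679244]
xyz mm [ 0.9 -1.3  1.9] dr [ 0.002  0.002 -0.054]
```

Torque jumped to 2 N·m, so the fastener is at its stop. I'll back off within the slack and lift out.

>>> send_rows(xyz=[[0,0,0],[0,0,0],[0,0,0],[0,0,0],[0,0,-5],[0,0,-15],[0,0,-25],[0,0,-50],[0,0,-80],[0,0,-110]], dr=[[0,0,-0.08],[0,0,-0.16],[0,0,-0.25],[0,0,-0.3],[0,0,-0.3],[0,0,-0.3],[0,0,-0.3],[0,0,-0.3],[0,0,-0.3],[0,0,-0.3]])

```text
time: 11.28
position: [0.5096, 0.1013, 0.2327]
tool_rot: [-2.169, -2.272, -0.001]
ft_force: [-0.1, 0.9, 0.8]
grip_width: 0.575
grip_force: 0.0
```

Run:
```python
from h import *
s=get_state();print(s["time"],s["position"],s["torque"],s["ft_force"])
w=get_image("wrist");a=get_image("scene");b=get_image("side")
o=np.zeros((560,800,3),np.uint8);o[:384,:512]=w
o[:288,520:800]=cv2.resize(a[155:227,255:325],(280,288),interpolation=cv2.INTER_CUBIC)
o[290:560,520:800]=cv2.resize(b[140:207,200:270],(280,270),interpolation=cv2.INTER_CUBIC)
cv2.imwrite("pics/c4.png",o[:,:,::-1])
c=cam("wrist",s)
for p in [(-.075,0,.115),(-.115,0,.097),(-.05,.023,.115),(-.1,.023,.115),(-.145,0,.094),(-.145,.13,.094)]:print(p,proj(c,b2w(*p)))
```

```text
11.2833 [0.50964279 0.10126746 0.23267667] [-0.05469848 -0.01041362 -0.03638732] [-0.1068506   0.86602536  0.77674611]
(-0.075, 0, 0.115) [[257.44212514 194.29694678]]
(-0.115, 0, 0.097) [[220.2342261 195.4634793]]
(-0.05, 0.023, 0.115) [[279.21704143 167.65291547]]
(-0.1, 0.023, 0.115) [[228.27014871 175.78109493]]
(-0.145, 0, 0.094) [[193.24502059 198.97164011]]
(-0.145, 0.13, 0.094) [[162.65910776  69.41122575]]
```

View pics/c4.png

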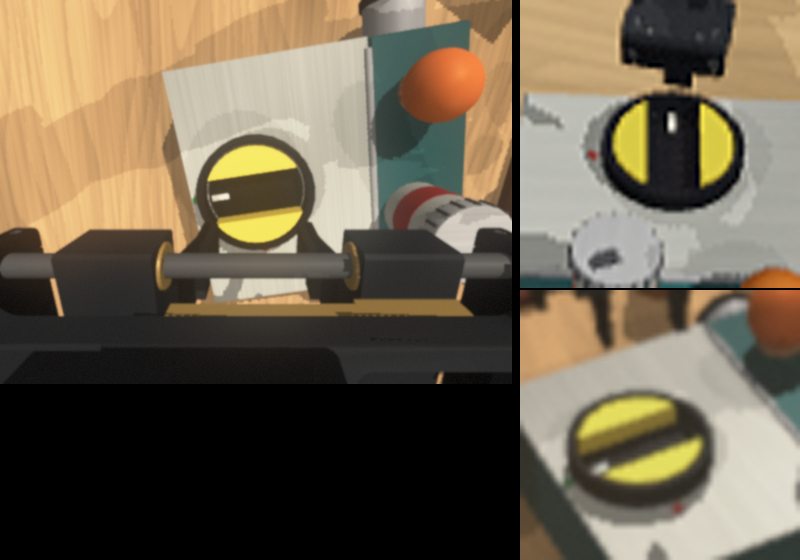

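The slot now lies along the box's x: its edge slope is -0.163 observed against -0.16 predicted. The pointer at (220,197) is beside the green dot, the panel is flush, and the canister and ball are still standing. Handing in.

```bash
python3 -c "
from bench import *
print(close_job())"
```

```text
the job is handed in; nothing more can be done
None
```

The job is handed in: I pushed the panel fully shut, turned the fastener a quarter turn clockwise to its stop (pointer at the green dot), and lifted the gripper clear at about 11 s of the 54 s allowed. The judge's verdict was not reported back.

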